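Take the left-hand spinner off the counter fan

ROBOT

A 6-joint arm with a two-finger parallel gripper is mounted at the origin on the work surface. World frame = base frame: x ahead of the robot, y to its left, z up, the work surface at z = 0. Lengths are in mm, angles in rad, forces in N, time in s.
With the tool pointing down it reaches from about 400 to 825 mm from the base axis. Payload 7 kg.
Tool frame: the origin (TCP) lies at the very end of the fingers, on their centre line; the grasp point (between the pads) lies 19 mm behind it (bot.grip_point_offset is the z of the grasp point in the tool frame, in mm); z points along the fingers, y is the line along which they close (so a half turn about z gives the same grasp; the last joint's range is limited). The gripper opens to 88 mm and grips with 3 to 60 N. Pads are 19 mm wide; open, the fingers measure 130 mm over their backs; the gripper's body (78 mm by 193 mm) begins 47 mm behind the grasp point.
Start: joints at [-1.054, 0.359, 0.012, 0, -1.224, -0.288], TCP at [153.071, -657.392, 226.561] pointing down, gripper open.
Joint ranges: [-3.07, 3.07], [-1.43, 2.12], [-1.02, 1.25], [-3.03, 1.67], [-3.05, -0], [-3.03, 3.03]. Speed limits (rad/s): [2.39, 2.39, 3.01, 3.14, 3.14, 3.14].

INTERFACE

Orientations are given as a rotation vector (axis times angle).
In Python, from cell import bot gives the robot as it stands. The module is installed in compiled form; this text tells all that it offers.
- The arm moves only by the tool move_arm, never from a script. Its argument "moves" is a list of rows, each a list of 2 entries, a list of its own where there are three numbers: the shift along the world's x, y, z in cm, then the turn, a rotation vector about the world's x, y, z in rad. In form: [[[dx, dy, dz], [ax, ay, az]], ...]. A call has 1 to 10 rows; each row is the pose to reach, as a shift and turn from the pose commanded when the call began; what a row does not reach only later rows make up. A row lasts 1/12 s, in which the tool goes at most 41.7 mm and 7.16 degrees, less where a joint would pass 70% of its speed; a pose out of reach is approached as far as the arm can. A call with a gripper value outside its range is refused whole. "fingers" is the finger opening in cm, from 0 to 8.76, set as the call begins (left out, the last holds). The fingers move at their own pace and stop on an object; "newtons" is the grip in N (left out, the last holds). Time passes only in rows, so rows that repeat a pose let the fingers close. It gives the time, the measured TCP pose, the force, the opening and the grip force at its end, in the units of the state.
- bot.get_obs(): the state, without advancing time (a new reading comes with each control period).
- bot.get_image(name): name is "scene" or "top"; returns a dict with "frame" (400x640x3 uint8, red, green, blue), "fx", "fy", "cx", "cy" (pixels), "camera_from_world" (4x4, takes a point from world to camera coordinates). Camera axes: x right, y down, z forward; pixel columns grow to the right and rows downward; lengths in mm; the calibration is good to about 2 mm. A picture is of the moment at which its call begins. There is no depth.
- bot.sign_off(): hands the job in; it is judged then, once.
The state is a dict: "time_s": time; "joint_positions": joint angles; "dq": joint speeds; "joint_efforts": joint torques, N m; "tcp_pos": TCP position; "tcp_rot": TCP orientation; "wrist_force": force on the tool from outside, world axes, zero at the start; "moment": the same for the moment, N m; "width": opening from 0.0 (shut) to 1.0 (fully open); "grasp_force": force on a finger pad.
Only numpy, scipy, OpenCV 4.12 (cv2) and the standard library are available. Lean on these libraries where they do the work, as an engineer would, in place of code of your own. Each camera call takes 0.05 s, during which the arm holds its last target. There are 200 camera calls.

TASK

The counter fan is being taken apart for a clean: its front grille is already off and its head is tipped straight up. Undo the red spinner that holds the blades - it has a left-hand thread, so it loosens clockwise seen from above - lift it off once it has run off its thread, and set it gently down in the metal tray, standing on its open end. The thread is plastic: let the spinner climb freely as you turn it, without pulling, pressing or dragging hard on it, keep off the blades, and leave the other things on the counter where they are.

Things in the scene. Friction and masses are not known exactly. Their poses are not given: they have to be found in the camera images.
- spinner_mid (a point): centre of the red plastic spinner, half-way up it on its axis, 22 mm above its open lower face. A twelve-sided cap nut, 41 mm across flats, 44 mm tall, slightly domed top, hollow below, 50 g. z: its axis, towards the closed top; x: square to a flat. The lowest 34 mm of its sides are straight, to be gripped across any two flats. It starts screwed down tight on the fan's stud, against the blades' hub
- stud_top (a point): top of the fan's white threaded stud, hidden in the spinner at the start, on the fan's axis. 21 mm across, 18.5 mm above the hub face. Coarse left-hand quick thread with 1 mm of axial play: the spinner climbs several mm as it turns clockwise, to be followed by feel, and is off after 0.6 to 0.7 turn (a light lift tells), then needs 15 mm more lift. Over 13 N on it spoils the plastic
- hub_face (a point): point on the fan's axis at the upper face of the blades' hub, where the spinner's lower face starts. Hub 35 mm across, narrower than the spinner; the five blades start 10 mm lower. A spring washer under the hub presses it up on the spinner (0.1 to 0.2 N m to start turning, easy after a quarter turn) and lifts it 2 mm at most
- fan: the fan; origin on its axis at the counter, z up. Its base is 180 mm across and stands firm. The hub face is 170 mm above the counter; the rim of the rear grille, a ring 119 mm in radius, lies at the same height round the blades, and only the spinner and stud stand higher
- rotor (a joint): turn of the fan's shaft and blades (rad), positive clockwise seen from above. At 0, where it starts, a blade rests against a thin wooden stick stood through the rear grille, so that the blades cannot turn clockwise; counter-clockwise they turn easily
- tray_in (a point): centre of the inner floor of the loose shallow metal tray, 160 mm (its x) by 130 mm (its y), walls 3 mm thick and 20 mm high, floor 3 mm above the counter, 450 g
- grille_mid (a point): centre of the fan's front grille, a loose wire disc 245 mm across and 34 mm high lying on the counter; to be left alone
- pot_pink_mid (a point): centre of a loose black pot with a pink band, 76 mm across, 70 mm high; to be left alone
- pot_teal_mid (a point): centre of a loose black pot with a teal band, 76 mm across, 70 mm high; to be left alone
- stick_pot_mid (a point): a loose paper-covered pot of wooden sticks, 69 mm across, 135 mm high over the sticks; this point lies on its axis 50 mm up; to be left alone
There are look-alikes about, which are no part of the job. Of the things that look like the part that bears tray_in, the smallest one is meant. What is shaped like the part that bears spinner_mid but blue is not meant.

How it is judged (in metres and radians):
On the way:
1. the spinner has come off its thread and is held clear above the stud (z of spinner_mid in the frame of hub_face above 0.045 m), for 0.1 s.
At the end, for the whole second after the job is handed in: The spinner stands still and let go on the floor of the tray, wholly inside it (its centre within 60 mm and 47 mm of the tray's middle along its sides, 17 to 27 mm above its floor), open end down, within 0.15 rad of upright (x of spinner_mid in the frame of tray_in between -0.06 and 0.06 m and y of spinner_mid in the frame of tray_in between -0.047 and 0.047 m and z of spinner_mid in the frame of tray_in between 0.017 and 0.027 m and angle between spinner_mid's own z axis and vertical below 0.15 rad and linear speed of spinner below 0.02 m/s); the robot touches nothing.
It fails at once if the plastic thread or hub is strained: the spinner is pulled, pressed or dragged against the stud or the hub with more than 13 N (contact force between spinner and stud above 13 N or contact force between spinner and blades above 13 N).
It fails at once if the gripper or arm pushes on the blades, hub or stud with more than 8 N (contact force between any of the fingers, the arm and rotor above 8 N).
It fails at once if the spinner is let fall into the tray from more than about 18 mm (distance between spinner_mid and tray_in below 0.075 m and contact force between the fingers and spinner below 0.1 N and linear speed of spinner above 0.6 m/s).
It fails at once if a thing to be left alone is pushed more than 25 mm from its place (distance of any of grille_mid, pot_pink_mid, pot_teal_mid, stick_pot_mid from where it was at the start of the episode above 0.025 m).
It fails at once if the tray is shoved more than 40 mm (distance of tray_in from where it was at the start of the episode above 0.04 m).
It also fails if it takes over 70 s, if anything falls off the work surface, if the arm or the gripper's body presses on something with over 40 N, if the wrist force passes 120 N, or if a joint passes its speed limit or range.

## Working session

There is one attempt and no reset: what is moved stays moved. The work goes in short steps, Python scripts to look and compute and a tool call to move; the robot and the scene stay as the last step left them, time stands still between calls to the robot, and variables do not carry over. Pictures are saved under pics/ and viewed, at most 10 in all, crops included, and the job is handed in when it is done.

Besides the shell and the picture viewer there is one more tool, called after ">>>" as a command line: name --argument value ..., lists and objects as JSON in quotes. move_arm: Moves the arm, as the interface text tells. Its arguments: {"type":"object","properties":{"moves":{"type":"array","items":{"type":"array"}},"fingers":{"type":"number"},"newtons":{"type":"number"}},"required":["moves"]}

```bash
mkdir -p pics; cat > h.py <<'E'
import numpy as np, cv2
from cell import bot
def ray(im,u,v,z):
    T=np.array(im["camera_from_world"]);R=T[:3,:3];t=T[:3,3]
    c=-R.T@t; d=R.T@np.array([(u-im["cx"])/im["fx"],(v-im["cy"])/im["fy"],1])
    return c+d*(z-c[2])/d[2]
def proj(im,p):
    T=np.array(im["camera_from_world"]);q=T[:3,:3]@np.array(p)+T[:3,3]
    return im["fx"]*q[0]/q[2]+im["cx"],im["fy"]*q[1]/q[2]+im["cy"]
E
python3 - <<'E'
from h import *
for n in("scene","top"):
    im=bot.get_image(n);cv2.imwrite(f"pics/{n}0.png",im["frame"][:,:,::-1])
    T=np.array(im["camera_from_world"]);print(n,-T[:3,:3].T@T[:3,3],T[2,:3],im["fx"])
o=bot.get_obs();print(o)
E
```

```text
scene [ 918.05280763 -429.98547848 1151.10097158] [-0.35460038  0.44315191 -0.82333162] 452.5657781308761
top [ 304.4729387   102.31981184 1352.05208226] [ 0.13981821 -0.01829764 -0.99000811] 461.9293016078669
{'time_s': 0.1, 'joint_positions': array([-1.05386197e+00,  3.59309511e-01,  1.11184805e-02, -2.74444304e-04,
       -1.22412492e+00, -2.88119772e-01]), 'dq': array([-0.00121645, -0.00295377,  0.00386175,  0.00034267, -0.00033852,
        0.0002605 ]), 'joint_efforts': array([-2.87544397e-03, -5.84161735e+01,  2.93750525e+01,  7.01558679e+00,
        1.01311225e-02, -6.97946643e-05]), 'tcp_pos': array([ 152.96944756, -656.967225  ,  225.71232858]), 'tcp_rot': array([ 3.58450780e-01, -3.12071520e+00, -2.35475168e-03]), 'wrist_force': array([0.42272335, 0.22406593, 0.24621928]), 'moment': array([0.02365181, 0.00043742, 0.01341438]), 'grasp_force': 0.0, 'width': 0.9979044327474298}
```

View pics/scene0.png

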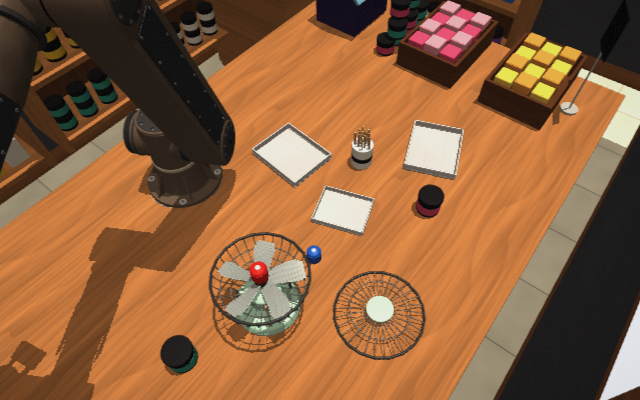

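View pics/top0.png

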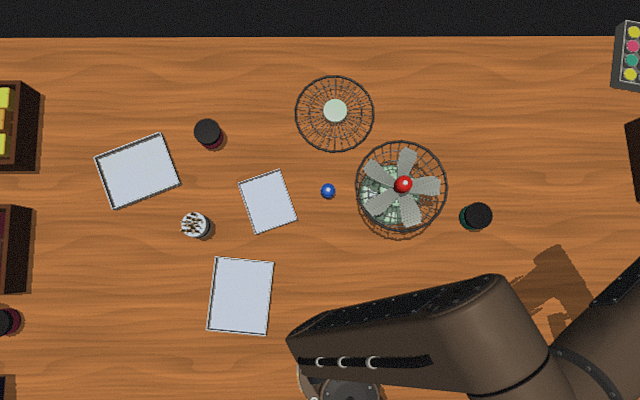

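The red spinner is at scene (259,272) and top (403,184). Its blue look-alike is at scene (314,254) and top (328,191). There are three trays: scene (343,210), (292,154) and (434,149). The smallest is at scene (343,210), top (268,201).

```bash
python3 - <<'E'
from h import *
A=[]
for n,(cu,cv_) in (("scene",(259,272)),("top",(403,184))):
    im=bot.get_image(n);f=im["frame"].astype(float)
    T=np.array(im["camera_from_world"]);c=-T[:3,:3].T@T[:3,3]
    r,g,b=f[...,0],f[...,1],f[...,2]
    w=np.clip((r-np.maximum(g,b))/np.maximum(r,1),0,1)  # saturation
    u0,v0=cu-14,cv_-14
    W=w[v0:v0+29,u0:u0+29]
    m=(W>0.75).astype(np.uint8)
    k,l,s,_=cv2.connectedComponentsWithStats(m)
    j=1+np.argmax(s[1:,4]);msk=cv2.morphologyEx((l==j).astype(np.uint8),cv2.MORPH_CLOSE,np.ones((5,5)))
    vv,uu=np.nonzero(msk);print(n,s[j],uu.mean()+u0,vv.mean()+v0)
    P=np.array([ray(im,u+u0,v+v0,192) for u,v in zip(uu,vv)])
    az=np.arctan2(P[:,1]-c[1],P[:,0]-c[0]);a=az.mean();a2=(az.min()+az.max())/2
    print(P.mean(0),"az",a,a2,"dist",np.hypot(*(P.mean(0)-c)[:2]))
    A.append((c,a))
    im2=cv2.resize(im["frame"][cv_-28:cv_+28,cu-35:cu+35,::-1],None,fx=7,fy=7,interpolation=cv2.INTER_CUBIC);cv2.imwrite(f"pics/c_{n}.png",im2)
    # trays: white low-saturation
    hsv=cv2.cvtColor(im["frame"],cv2.COLOR_RGB2HSV)
    mk=((hsv[...,1]<50)&(hsv[...,2]>150)).astype(np.uint8)
    for q in cv2.findContours(mk,cv2.RETR_EXTERNAL,cv2.CHAIN_APPROX_NONE)[0]:
        if cv2.contourArea(q)>900:
            bx=cv2.boxPoints(cv2.minAreaRect(q.reshape(-1,2).astype(np.float32)))
            Q=np.array([ray(im,u,v,3)[:2] for u,v in q.reshape(-1,2)],np.float32)
            print("tray",q.reshape(-1,2).mean(0),cv2.minAreaRect(Q))
n=[np.array([-np.sin(a),np.cos(a)]) for c,a in A]
print(np.linalg.solve(np.array(n),[n[i]@A[i][0][:2] for i in (0,1)]))
a=cv2.imread("pics/c_scene.png");b=cv2.imread("pics/c_top.png");cv2.imwrite("pics/c.png",cv2.resize(np.hstack([a,b]),(800,320)))
E
```

```text
scene [  5   4  18  22 265] 258.8333333333333 272.96014492753625
[ 501.30603356 -160.80539026  192.        ] az 2.5680804045971617 2.5677877323496867 dist 496.1207449740323
tray [626.95890411 355.43378995] ((1312.991455078125, 295.60546875), (64.09088897705078, 305.3165588378906), 0.03432188183069229)
tray [275.84761905 280.        ] ((471.5343933105469, -77.39274597167969), (142.5142822265625, 242.1290283203125), 44.19757843017578)
tray [341.58579882 210.20118343] ((476.524169921875, 206.28964233398438), (162.77072143554688, 119.68494415283203), 18.91575813293457)
tray [291.03614458 153.29518072] ((197.45510864257812, 288.8059387207031), (165.56134033203125, 210.61373901367188), 83.92245483398438)
tray [435.82488479 150.84331797] ((572.2841186523438, 592.0862426757812), (171.37405395507812, 186.05264282226562), 21.625675201416016)
tray [625.42767296 116.28301887] ((1033.43994140625, 1139.945556640625), (92.64773559570312, 315.82196044921875), 5.319254398345947)
top [  5   6  18  17 154] 402.3076923076923 184.42857142857142
[ 498.03485047 -155.11654492  192.        ] az -0.9260632777635474 -0.923777745739221 dist 322.0864658265367
tray [241.20921986 293.66312057] ((212.14013671875, 281.42938232421875), (168.6490020751953, 209.95887756347656), 83.76243591308594)
tray [264.52586207 203.47413793] ((481.7540588378906, 204.1219482421875), (153.4215545654297, 132.5579833984375), 18.93963050842285)
tray [126.87715517 165.61637931] ((581.5159912109375, 592.3309936523438), (169.50759887695312, 210.3161163330078), 21.498130798339844)
[ 503.26853544 -162.06180936]
```

View pics/c.png

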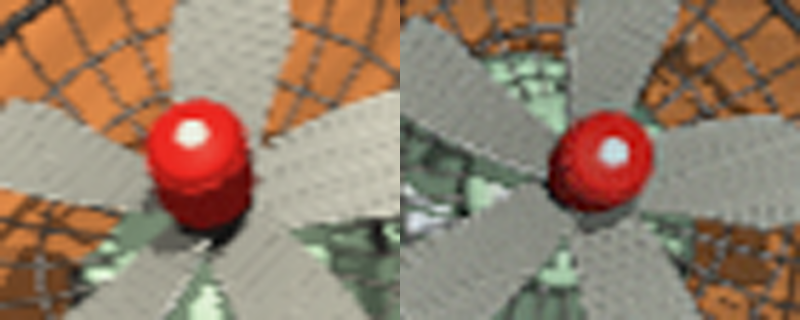

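The crop shows the red cap nut standing on the hub between the silver blades, so the choice is right. Next I'll refine the fan axis from the rim circle at z = 170.

```bash
python3 - <<'E'
from h import *
from scipy.optimize import least_squares
for n in("scene","top"):
    im=bot.get_image(n);f=im["frame"].astype(float)
    g=cv2.GaussianBlur(f.sum(2),(0,0),0.7)
    c=np.array([501.5,-160.5]);
    for it in range(6):
        pts=[]
        for t in np.arange(0,2*np.pi,0.03):
            R=np.arange(105,136,0.5) if it<3 else np.arange(110,129,.5)
            uv=np.array([proj(im,[c[0]+r*np.cos(t),c[1]+r*np.sin(t),170]) for r in R],np.float32)
            s=cv2.remap(g.astype(np.float32),uv[:,0].reshape(1,-1),uv[:,1].reshape(1,-1),cv2.INTER_LINEAR)[0]
            j=s.argmin()
            if 1<j<len(R)-2 and np.median(s)-s[j]>60: pts.append(c+R[j]*np.array([np.cos(t),np.sin(t)]))
        P=np.array(pts)
        q=least_squares(lambda p:np.hypot(P[:,0]-p[0],P[:,1]-p[1])-p[2],[*c,119],loss="soft_l1",f_scale=1.5)
        c=q.x[:2]
    res=np.hypot(*(P-c).T)-q.x[2]
    print(n,len(P),q.x,np.median(abs(res)))
E
```

```text
scene 189 [ 499.66403311 -159.67604192  117.68464643] 0.6810115851668428
top 142 [ 499.34399769 -156.15289797  117.23837714] 0.7352915625941634
```

>>> move_arm --moves '[[[0,0,3],[0,0,0.1]],[[0,0,6],[0,0,0.2]],[[0,0,6],[0,0,0.3]]]'

```text
time_s: 0.55
tcp_pos: [153.3, -659.8, 293.3]
tcp_rot: [0.829, -3.03, 0.014]
wrist_force: [0.3, -0.8, 2.0]
width: 1.001
grasp_force: 0.0
```

```bash
python3 -c "
from h import *
o=bot.get_obs();print(o['joint_positions'],o['tcp_pos'],o['time_s'])"
```

```text
[-1.05388402  0.32652007  0.11395876  0.00272724 -1.34989708  0.01679196] [ 153.3129488  -659.83189113  293.29578713] 0.55
```

>>> move_arm --moves '[[[3,4,0],[0,0,0.12]],[[5.5,8,0],[0,0,0.24]],[[8,11.6,0],[0,0,0.36]],[[10.5,15.2,0],[0,0,0.48]],[[13,18.9,0],[0,0,0.6]],[[15.5,22.5,0],[0,0,0.72]],[[18,26,0],[0,0,0.84]],[[20,29,0],[0,0,0.96]],[[22,32,0],[0,0,1.08]],[[24,34.8,0],[0,0,1.2]]]'

```text
time_s: 1.38
tcp_pos: [390.1, -312.5, 286.9]
tcp_rot: [-2.396, 2.032, -0.001]
wrist_force: [1.4, -0.8, 0.5]
width: 1.005
grasp_force: 0.0
```

>>> move_arm --moves '[[[2,3,0],[0,0,0.12]],[[4,6,0],[0,0,0.24]],[[6,9,0],[0,0,0.36]],[[8,12,0],[0,0,0.48]],[[9.5,14,0],[0,0,0.6]],[[10.6,15.4,-1],[0,0,0.72]],[[10.6,15.4,-1.8],[0,0,0.84]],[[10.6,15.4,-1.8],[0,0,0.96]],[[10.6,15.4,-1.8],[0,0,1.08]],[[10.6,15.4,-1.8],[0,0,1.2]]]'

```text
time_s: 2.22
tcp_pos: [495.5, -160.2, 268.3]
tcp_rot: [3.125, -0.324, -0.001]
wrist_force: [-0.7, -0.2, 0.1]
width: 1.003
grasp_force: 0.0
```

>>> move_arm --moves '[[[0,0,0],[0,0,0.12]],[[0,0,0],[0,0,0.24]],[[0,0,0],[0,0,0.36]],[[0,0,0],[0,0,0.48]],[[0,0,0],[0,0,0.6]],[[0,0,0],[0,0,0.72]],[[0,0,0],[0,0,0.84]],[[0,0,0],[0,0,0.96]],[[0,0,0],[0,0,1.04]],[[0,0,0],[0,0,1.04]]]'

```text
time_s: 3.05
tcp_pos: [495.5, -160.4, 268.6]
tcp_rot: [-2.874, -1.268, -0.0]
wrist_force: [-0.3, 0.8, -0.8]
width: 1.0
grasp_force: 0.0
```

```bash
python3 - <<'E'
from h import *
from scipy.spatial.transform import Rotation as R
o=bot.get_obs();print(o['joint_positions'],o['tcp_pos'],o['time_s'],o['wrist_force'],o['moment']);print(R.from_rotvec(o['tcp_rot']).as_matrix().round(3))
out=[]
for n,(u,v) in (("scene",(259,265)),("top",(403,184))):
    im=bot.get_image(n);out.append(cv2.resize(im["frame"][v-50:v+50,u-50:u+50,::-1],(400,400),interpolation=cv2.INTER_CUBIC))
cv2.imwrite("pics/hover.png",np.hstack(out))
E
```

```text
[ 6.40653511e-02  7.67937649e-02 -2.57158878e-01 -5.76831332e-05
 -1.23676168e+00  2.33756037e+00] [ 495.45386961 -160.38871561  268.61677789] 3.05 [-0.31314446  0.83517094 -0.7546269 ] [-0.12205341  0.10011302 -0.01058145]
[[ 0.674  0.738  0.   ]
 [ 0.738 -0.674  0.   ]
 [ 0.     0.    -1.   ]]
```

View pics/hover.png

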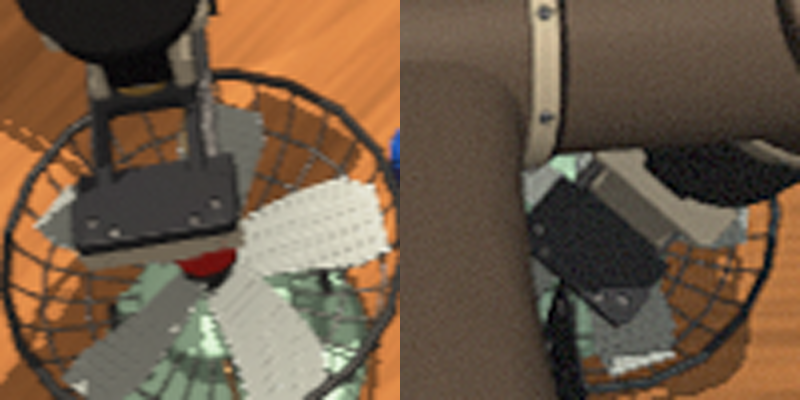

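The picture shows the gripper hovering above the red spinner (scene crop about (215,262)), nothing touched. I'll now centre it and descend.

>>> move_arm --moves '[[[0.4,0.2,-1],[0,0,0]],[[0.4,0.2,-3.5],[0,0,0]],[[0.4,0.2,-6],[0,0,0]],[[0.4,0.2,-8],[0,0,0]],[[0.4,0.2,-9.4],[0,0,0]],[[0.4,0.2,-9.4],[0,0,0]],[[0.4,0.2,-9.4],[0,0,0]],[[0.4,0.2,-9.4],[0,0,0]]]'

```text
time_s: 3.82
tcp_pos: [500.2, -158.5, 175.2]
tcp_rot: [2.876, 1.262, 0.001]
wrist_force: [-0.3, -0.6, 0.7]
width: 1.004
grasp_force: 0.0
```

>>> move_arm --moves '[[[0,0,0],[0,0,0]],[[0,0,0],[0,0,0]],[[0,0,0],[0,0,0]],[[0,0,0],[0,0,0]],[[0,0,0],[0,0,0]]]' --fingers 4.6 --newtons 3

```text
time_s: 4.23
tcp_pos: [499.7, -158.4, 174.9]
tcp_rot: [2.877, 1.262, 0.001]
wrist_force: [-0.2, 0.7, 0.3]
width: 0.681
grasp_force: 0.0
```

```bash
cat > s.py <<'E'
from h import *
for i in range(int(__import__('sys').argv[1])):
    o=bot.get_obs();print(round(o['time_s'],2),'j6',o['joint_positions'][5].round(3),o['tcp_pos'].round(2),'F',o['wrist_force'].round(2),'M',o['moment'].round(3),o['width'].round(4),o['grasp_force'])
E
python3 s.py 1; python3 - <<'E'
from h import *
out=[]
for n,(u,v) in (("scene",(259,265)),("top",(403,184))):
    im=bot.get_image(n);out.append(cv2.resize(im["frame"][v-35:v+35,u-35:u+35,::-1],(400,400),interpolation=cv2.INTER_CUBIC))
cv2.imwrite("pics/g1.png",np.hstack(out))
E
```

```text
Traceback (most recent call last):
  File "s.py", line 3, in <module>
    o=bot.get_obs();print(round(o['time_s'],2),'j6',o['joint_positions'][5].round(3),o['tcp_pos'].round(2),'F',o['wrist_force'].round(2),'M',o['moment'].round(3),o['width'].round(4),o['grasp_force'])
                                                                                                                                                                  ^^^^^^^^^^^^^^^^
AttributeError: 'float' object has no attribute 'round'
```

View pics/g1.png

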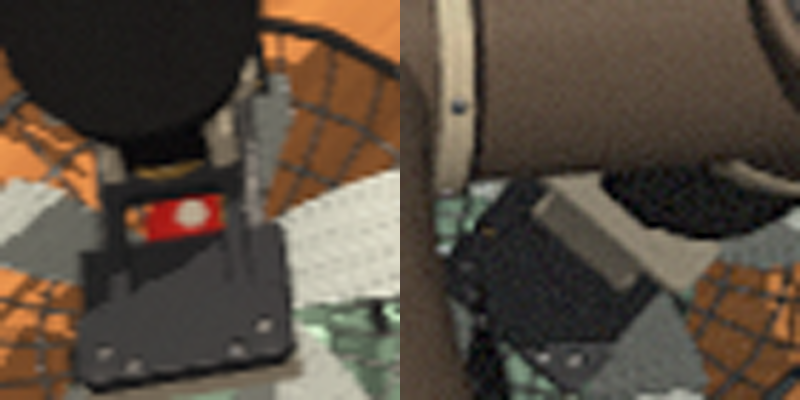

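The fingers straddle the red spinner (scene crop about (185,217)). I'll close gently at 3 N.

>>> move_arm --moves '[[[0,0,0],[0,0,0]],[[0,0,0],[0,0,0]],[[0,0,0],[0,0,0]],[[0,0,0],[0,0,0]]]'

```text
time_s: 4.67
tcp_pos: [499.5, -158.4, 174.5]
tcp_rot: [2.877, 1.263, -0.0]
wrist_force: [0.1, -0.2, -0.4]
width: 0.525
grasp_force: 0.0
```

>>> move_arm --moves '[[[0,0,0],[0,0,0]],[[0,0,0],[0,0,0]],[[0,0,0],[0,0,0]],[[0,0,0],[0,0,0]]]' --fingers 3.5 --newtons 3

```text
time_s: 5.0
tcp_pos: [498.8, -157.9, 174.3]
tcp_rot: [-2.876, -1.262, 0.001]
wrist_force: [-3.4, 5.0, 2.1]
width: 0.475
grasp_force: 3.0
```

```bash
sed -i "s/o\['width'\].round(4)/round(float(o['width'])*87.6,2)/" s.py; python3 s.py 1
```

```text
5.0 j6 2.33 [ 498.84 -157.89  174.35] F [-3.41  5.02  2.05] M [1.504 1.237 0.029] 41.62 3.000047118803195
```

>>> move_arm --moves '[[[-0.04,0.04,0],[0,0,0]],[[-0.07,0.07,0],[0,0,0]],[[-0.07,0.07,0],[0,0,0]],[[-0.07,0.07,0],[0,0,0]]]'

```text
time_s: 5.33
tcp_pos: [498.8, -157.8, 174.5]
tcp_rot: [2.877, 1.263, -0.0]
wrist_force: [-0.6, 0.5, -0.5]
width: 0.475
grasp_force: 3.0
```

```bash
python3 s.py 1
```

```text
5.33 j6 2.329 [ 498.77 -157.78  174.49] F [-0.55  0.47 -0.47] M [ 0.121  0.412 -0.015] 41.6 2.9992952314205468
```

>>> move_arm --moves '[[[0,0,0],[0,0,0]],[[0,0,0],[0,0,0]],[[0,0,0],[0,0,0]],[[0,0,0],[0,0,0]],[[0,0,0],[0,0,-0.12]],[[0,0,0],[0,0,-0.24]],[[0,0,0],[0,0,-0.36]],[[0,0,0],[0,0,-0.48]],[[0,0,0],[0,0,-0.6]],[[0,0,0],[0,0,-0.72]]]' --fingers 5.6

```text
time_s: 6.17
tcp_pos: [499.0, -157.8, 174.6]
tcp_rot: [3.137, 0.159, 0.0]
wrist_force: [-0.1, -0.1, 0.2]
width: 0.64
grasp_force: 0.0
```

>>> move_arm --moves '[[[0,0,0],[0,0,-0.12]],[[0,0,0],[0,0,-0.24]],[[0,0,0],[0,0,-0.36]],[[0,0,0],[0,0,-0.48]],[[0,0,0],[0,0,-0.6]],[[0,0,0],[0,0,-0.72]],[[0,0,0],[0,0,-0.85]],[[0,0,0],[0,0,-0.85]]]'

```text
time_s: 6.83
tcp_pos: [498.9, -157.8, 174.6]
tcp_rot: [-2.924, 1.149, -0.0]
wrist_force: [-0.2, 0.5, -0.1]
width: 0.64
grasp_force: 0.0
```

>>> move_arm --moves '[[[0,0,0],[0,0,0]],[[0,0,0],[0,0,0]],[[0,0,0],[0,0,0]],[[0,0,0],[0,0,0]],[[0,0,0],[0,0,0]]]' --fingers 3.5 --newtons 3

```text
time_s: 7.25
tcp_pos: [499.2, -157.6, 174.6]
tcp_rot: [-2.928, 1.138, -0.001]
wrist_force: [-0.0, 0.9, -0.4]
width: 0.476
grasp_force: 3.0
```

```bash
python3 s.py 1
```

```text
7.25 j6 0.76 [ 499.16 -157.56  174.64] F [-0.02  0.93 -0.38] M [ 0.348 -0.242 -0.007] 41.72 2.9997361823916435
```

>>> move_arm --moves '[[[0.03,0.03,0],[0,0,0]],[[0.03,0.03,0],[0,0,0]],[[0.03,0.03,0],[0,0,0]],[[0.03,0.03,0],[0,0,0]],[[0.03,0.03,0],[0,0,0.12]],[[0.03,0.03,0],[0,0,0.24]],[[0.03,0.03,0],[0,0,0.36]],[[0.03,0.03,0],[0,0,0.48]],[[0.03,0.03,0],[0,0,0.6]],[[0.03,0.03,0],[0,0,0.72]]]' --fingers 5.6

```text
time_s: 8.08
tcp_pos: [499.0, -157.5, 174.5]
tcp_rot: [3.141, -0.026, -0.0]
wrist_force: [-0.0, -0.2, -0.1]
width: 0.64
grasp_force: 0.0
```

>>> move_arm --moves '[[[0,0,0],[0,0,0.12]],[[0,0,0],[0,0,0.24]],[[0,0,0],[0,0,0.36]],[[0,0,0],[0,0,0.48]],[[0,0,0],[0,0,0.6]],[[0,0,0],[0,0,0.72]],[[0,0,0],[0,0,0.85]],[[0,0,0],[0,0,0.85]]]'

```text
time_s: 8.75
tcp_pos: [499.0, -157.5, 174.5]
tcp_rot: [-2.873, -1.271, 0.0]
wrist_force: [0.4, 0.2, -0.4]
width: 0.639
grasp_force: 0.0
```

>>> move_arm --moves '[[[0,0,0],[0,0,0]],[[0,0,0],[0,0,0]],[[0,0,0],[0,0,0]],[[0,0,0],[0,0,0]],[[0,0,0],[0,0,0]]]' --fingers 3.5 --newtons 3

```text
time_s: 9.17
tcp_pos: [499.1, -157.4, 174.6]
tcp_rot: [-2.877, -1.261, 0.0]
wrist_force: [-0.0, 0.0, -0.2]
width: 0.474
grasp_force: 3.0
```

```bash
python3 s.py 1
```

```text
9.17 j6 2.327 [ 499.1  -157.4   174.55] F [-0.03  0.01 -0.22] M [-0.132  0.19  -0.004] 41.55 3.000041269697249
```

Well centred. I'll increase the grip, then make a small first turn.

>>> move_arm --moves '[[[0,0,0],[0,0,0]],[[0,0,0],[0,0,0]],[[0,0,0],[0,0,0]]]' --newtons 25

```text
time_s: 9.42
tcp_pos: [499.1, -157.4, 174.6]
tcp_rot: [-2.877, -1.262, 0.0]
wrist_force: [0.4, -0.3, -0.1]
width: 0.47
grasp_force: 25.0
```

```bash
python3 s.py 1
```

```text
9.42 j6 2.328 [ 499.11 -157.43  174.55] F [ 0.43 -0.26 -0.05] M [-0.213  0.211 -0.036] 41.21 25.00003482447937
```

>>> move_arm --moves '[[[0,0,0],[0,0,-0.05]],[[0,0,0.01],[0,0,-0.1]],[[0,0,0.01],[0,0,-0.1]]]'

```text
time_s: 9.67
tcp_pos: [499.1, -157.4, 174.7]
tcp_rot: [-2.938, -1.114, 0.0]
wrist_force: [-0.0, 0.6, 1.5]
width: 0.466
grasp_force: 25.0
```

```bash
python3 s.py 1
```

```text
9.67 j6 2.226 [ 499.1  -157.38  174.71] F [-0.    0.61  1.51] M [0.013 0.368 0.026] 40.78 25.000726038124412
```

>>> move_arm --moves '[[[0,0,0.01],[0,0,-0.06]],[[0,0,0.02],[0,0,-0.12]],[[0,0,0.03],[0,0,-0.18]],[[0,0,0.03],[0,0,-0.18]]]'

```text
time_s: 10.0
tcp_pos: [499.1, -157.4, 175.0]
tcp_rot: [3.025, 0.847, 0.0]
wrist_force: [0.6, -0.5, 1.2]
width: 0.468
grasp_force: 25.0
```

```bash
python3 s.py 1
```

```text
10.0 j6 2.047 [ 499.15 -157.43  175.04] F [ 0.55 -0.52  1.17] M [-0.045  0.276 -0.047] 40.97 25.001153179910034
```

>>> move_arm --moves '[[[0,0,0.01],[0,0,-0.08]],[[0,0,0.02],[0,0,-0.16]],[[0,0,0.03],[0,0,-0.24]],[[0,0,0.03],[0,0,-0.24]]]'

```text
time_s: 10.33
tcp_pos: [499.2, -157.4, 175.4]
tcp_rot: [3.105, 0.48, 0.0]
wrist_force: [-0.9, 0.9, 1.0]
width: 0.469
grasp_force: 25.0
```

```bash
python3 s.py 1
```

```text
10.33 j6 1.808 [ 499.25 -157.42  175.36] F [-0.86  0.87  0.96] M [ 0.011  0.262 -0.02 ] 41.06 25.00136660411954
```

>>> move_arm --moves '[[[0,0,0.01],[0,0,-0.08]],[[0,0,0.02],[0,0,-0.16]],[[0,0,0.03],[0,0,-0.24]],[[0,0,0.03],[0,0,-0.24]]]'

```text
time_s: 10.67
tcp_pos: [499.3, -157.4, 175.6]
tcp_rot: [3.14, 0.107, 0.0]
wrist_force: [0.5, -0.1, 1.7]
width: 0.469
grasp_force: 25.0
```

```bash
python3 s.py 1
```

```text
10.67 j6 1.569 [ 499.27 -157.42  175.59] F [ 0.47 -0.07  1.67] M [-0.107  0.126  0.017] 41.1 25.00123164150864
```

>>> move_arm --moves '[[[0,0,0.02],[0,0,-0.1]],[[0,0,0.04],[0,0,-0.2]],[[0,0,0.06],[0,0,-0.3]],[[0,0,0.06],[0,0,-0.3]]]'

```text
time_s: 11.0
tcp_pos: [499.1, -157.4, 176.0]
tcp_rot: [-3.12, 0.363, 0.0]
wrist_force: [-0.1, -0.9, -0.1]
width: 0.465
grasp_force: 25.0
```

```bash
python3 s.py 1
```

```text
11.0 j6 1.269 [ 499.09 -157.38  176.04] F [-0.15 -0.86 -0.14] M [-0.083  0.114  0.041] 40.69 25.00143527984619
```

>>> move_arm --moves '[[[0,0,0.02],[0,0,-0.1]],[[0,0,0.03],[0,0,-0.2]],[[0,0,0.05],[0,0,-0.3]],[[0,0,0.05],[0,0,-0.3]]]'

```text
time_s: 11.33
tcp_pos: [499.1, -157.4, 176.6]
tcp_rot: [-3.032, 0.823, 0.0]
wrist_force: [-0.4, -0.0, -0.1]
width: 0.465
grasp_force: 25.0
```

```bash
python3 s.py 1
```

```text
11.33 j6 0.971 [ 499.09 -157.38  176.55] F [-0.45 -0.01 -0.06] M [0.015 0.163 0.056] 40.74 25.00135781010613
```

>>> move_arm --moves '[[[0,0,0.02],[0,0,-0.1]],[[0,0,0.03],[0,0,-0.2]],[[0,0,0.05],[0,0,-0.3]],[[0,0,0.05],[0,0,-0.3]]]'

```text
time_s: 11.67
tcp_pos: [499.1, -157.4, 177.1]
tcp_rot: [2.875, -1.266, -0.0]
wrist_force: [0.1, 1.0, -1.6]
width: 0.471
grasp_force: 25.0
```

```bash
python3 s.py 1
```

```text
11.67 j6 0.672 [ 499.13 -157.4   177.1 ] F [ 0.08  0.99 -1.61] M [0.017 0.134 0.03 ] 41.3 25.001347640063614
```

>>> move_arm --moves '[[[0,0,0.02],[0,0,-0.1]],[[0,0,0.03],[0,0,-0.2]],[[0,0,0.05],[0,0,-0.3]],[[0,0,0.05],[0,0,-0.3]]]'

```text
time_s: 12.0
tcp_pos: [499.1, -157.4, 177.6]
tcp_rot: [2.655, -1.68, -0.0]
wrist_force: [0.1, 1.0, -1.1]
width: 0.468
grasp_force: 25.0
```

```bash
python3 s.py 1
```

```text
12.0 j6 0.373 [ 499.11 -157.4   177.62] F [ 0.07  1.04 -1.14] M [-0.005  0.115  0.044] 41.04 25.001355407293886
```

>>> move_arm --moves '[[[0,0,0.01],[0,0,-0.1]],[[0,0,0.02],[0,0,-0.2]],[[0,0,0.03],[0,0,-0.3]],[[0,0,0.03],[0,0,-0.3]]]'

```text
time_s: 12.33
tcp_pos: [499.1, -157.4, 177.9]
tcp_rot: [2.374, -2.057, -0.0]
wrist_force: [-0.0, 0.9, -0.3]
width: 0.472
grasp_force: 25.0
```

```bash
python3 s.py 1
```

```text
12.33 j6 0.073 [ 499.1  -157.38  177.9 ] F [-0.04  0.93 -0.34] M [0.084 0.073 0.023] 41.34 25.001455277670175
```

>>> move_arm --moves '[[[0,0,0.01],[0,0,-0.1]],[[0,0,0.03],[0,0,-0.2]],[[0,0,0.04],[0,0,-0.3]],[[0,0,0.04],[0,0,-0.3]]]'

```text
time_s: 12.67
tcp_pos: [499.2, -157.4, 178.4]
tcp_rot: [-2.04, 2.389, -0.0]
wrist_force: [0.8, 0.2, -0.6]
width: 0.47
grasp_force: 25.0
```

```bash
python3 s.py 1
```

```text
12.67 j6 -0.227 [ 499.19 -157.4   178.38] F [ 0.76  0.24 -0.64] M [0.055 0.086 0.029] 41.15 25.00148718478158
```

>>> move_arm --moves '[[[0,0,0.01],[0,0,-0.1]],[[0,0,0.03],[0,0,-0.2]],[[0,0,0.04],[0,0,-0.3]],[[0,0,0.04],[0,0,-0.3]]]'

```text
time_s: 13.0
tcp_pos: [499.2, -157.4, 178.9]
tcp_rot: [-1.661, 2.666, -0.0]
wrist_force: [0.3, 1.1, 0.3]
width: 0.472
grasp_force: 25.0
```

```bash
python3 s.py 1
```

```text
13.0 j6 -0.526 [ 499.25 -157.39  178.85] F [0.31 1.14 0.31] M [0.097 0.017 0.054] 41.34 25.001589444000274
```

>>> move_arm --moves '[[[0,0,0.01],[0,0,-0.1]],[[0,0,0.03],[0,0,-0.2]],[[0,0,0.04],[0,0,-0.3]],[[0,0,0.04],[0,0,-0.3]]]'

```text
time_s: 13.33
tcp_pos: [499.3, -157.4, 179.4]
tcp_rot: [-1.244, 2.884, -0.0]
wrist_force: [-0.8, 0.7, 1.4]
width: 0.471
grasp_force: 25.0
```

```bash
python3 s.py 1
```

```text
13.33 j6 -0.826 [ 499.33 -157.43  179.39] F [-0.82  0.69  1.38] M [ 0.088  0.071 -0.011] 41.25 25.001712539233267
```

>>> move_arm --moves '[[[0,0,0.02],[0,0,-0.1]],[[0,0,0.04],[0,0,-0.2]],[[0,0,0.06],[0,0,-0.3]],[[0,0,0.06],[0,0,-0.3]]]'

```text
time_s: 13.67
tcp_pos: [499.4, -157.4, 180.0]
tcp_rot: [-0.799, 3.038, -0.0]
wrist_force: [-0.3, 0.4, 2.2]
width: 0.465
grasp_force: 25.0
```

```bash
python3 s.py 1
```

```text
13.67 j6 -1.126 [ 499.37 -157.42  180.03] F [-0.27  0.42  2.18] M [ 0.24   0.124 -0.014] 40.74 25.002133331727237
```

>>> move_arm --moves '[[[0,0,0.02],[0,0,-0.1]],[[0,0,0.04],[0,0,-0.2]],[[0,0,0.06],[0,0,-0.3]],[[0,0,0.06],[0,0,-0.3]]]'

```text
time_s: 14.0
tcp_pos: [499.3, -157.4, 180.6]
tcp_rot: [-0.336, 3.123, -0.0]
wrist_force: [-0.5, 0.0, 1.4]
width: 0.471
grasp_force: 25.0
```

```bash
python3 s.py 1
```

```text
14.0 j6 -1.426 [ 499.34 -157.4   180.57] F [-0.53  0.    1.35] M [ 0.315  0.082 -0.014] 41.23 25.0019618938677
```

>>> move_arm --moves '[[[0,0,0.03],[0,0,-0.1]],[[0,0,0.05],[0,0,-0.2]],[[0,0,0.07],[0,0,-0.3]],[[0,0,0.07],[0,0,-0.3]]]'

```text
time_s: 14.33
tcp_pos: [499.3, -157.4, 181.2]
tcp_rot: [0.134, 3.138, -0.0]
wrist_force: [0.2, 0.7, 1.6]
width: 0.466
grasp_force: 25.0
```

```bash
python3 s.py 1
```

```text
14.33 j6 -1.726 [ 499.28 -157.44  181.17] F [0.15 0.71 1.6 ] M [0.12  0.048 0.061] 40.84 25.001854933798313
```

>>> move_arm --moves '[[[0,0,0.02],[0,0,-0.1]],[[0,0,0.04],[0,0,-0.2]],[[0,0,0.06],[0,0,-0.3]],[[0,0,0.06],[0,0,-0.3]]]'

```text
time_s: 14.67
tcp_pos: [499.3, -157.4, 181.8]
tcp_rot: [0.602, 3.083, -0.0]
wrist_force: [-0.7, -0.6, 2.6]
width: 0.466
grasp_force: 25.0
```

```bash
python3 s.py 1
```

```text
14.67 j6 -2.026 [ 499.35 -157.43  181.83] F [-0.66 -0.55  2.57] M [0.165 0.028 0.026] 40.8 25.001847222447395
```

>>> move_arm --moves '[[[0,0,0.03],[0,0,-0.08]],[[0,0,0.06],[0,0,-0.16]],[[0,0,0.1],[0,0,-0.24]],[[0,0,0.1],[0,0,-0.24]]]'

```text
time_s: 15.0
tcp_pos: [499.1, -157.4, 182.5]
tcp_rot: [-0.965, -2.989, -0.0]
wrist_force: [0.9, 0.0, -0.2]
width: 0.466
grasp_force: 25.0
```

```bash
python3 s.py 1
```

```text
15.0 j6 -2.265 [ 499.12 -157.39  182.52] F [ 0.9   0.03 -0.22] M [-0.083 -0.055  0.03 ] 40.85 25.001320783048868
```

>>> move_arm --moves '[[[0,0,0.02],[0,0,0]],[[0,0,0.05],[0,0,0]],[[0,0,0.05],[0,0,0]]]'

```text
time_s: 15.25
tcp_pos: [499.1, -157.4, 183.0]
tcp_rot: [-0.968, -2.988, 0.0]
wrist_force: [0.4, 0.8, -0.3]
width: 0.469
grasp_force: 25.0
```

```bash
python3 s.py 1
```

```text
15.25 j6 -2.267 [ 499.05 -157.41  183.03] F [ 0.39  0.78 -0.27] M [-0.02  -0.019 -0.03 ] 41.12 24.999822804238647
```

No resistance to the lift. I'll carry on lifting gently.

>>> move_arm --moves '[[[0,0,0.04],[0,0,0]],[[0,0,0.08],[0,0,0]],[[0,0,0.08],[0,0,0]]]'

```text
time_s: 15.5
tcp_pos: [499.2, -157.4, 184.0]
tcp_rot: [0.973, 2.987, 0.0]
wrist_force: [-0.7, 0.0, 0.0]
width: 0.47
grasp_force: 25.0
```

>>> move_arm --moves '[[[0,0,0.05],[0,0,0]],[[0,0,0.1],[0,0,0]],[[0,0,0.15],[0,0,0]],[[0,0,0.15],[0,0,0]]]'

```text
time_s: 15.83
tcp_pos: [499.2, -157.4, 185.6]
tcp_rot: [0.975, 2.986, 0.0]
wrist_force: [-0.1, -0.2, -0.6]
width: 0.472
grasp_force: 25.0
```

```bash
python3 s.py 1
```

```text
15.83 j6 -2.272 [ 499.24 -157.42  185.64] F [-0.05 -0.24 -0.55] M [-0.07  -0.016 -0.019] 41.33 24.999994095414877
```

>>> move_arm --moves '[[[0,0,0.2],[0,0,0]],[[0,0,0.5],[0,0,0]],[[0,0,0.9],[0,0,0]],[[0,0,1.4],[0,0,0]],[[0,0,2],[0,0,0]],[[0,0,3],[0,0,0]],[[0,0,4.5],[0,0,0]],[[0,0,6],[0,0,0]],[[0,0,6.5],[0,0,0]],[[0,0,6.5],[0,0,0]]]'

```text
time_s: 16.67
tcp_pos: [500.1, -157.5, 252.4]
tcp_rot: [0.974, 2.983, 0.002]
wrist_force: [0.3, -0.3, -0.7]
width: 0.468
grasp_force: 25.0
```

```bash
python3 s.py 1; python3 - <<'E'
from h import *
im=bot.get_image("scene");cv2.imwrite("pics/lift.png",cv2.resize(im["frame"][130:330,160:460,::-1],(750,500),interpolation=cv2.INTER_CUBIC))
E
```

```text
16.67 j6 -2.272 [ 500.06 -157.48  252.44] F [ 0.32 -0.35 -0.68] M [-0.072 -0.082 -0.019] 40.95 24.999848243314773
```

View pics/lift.png

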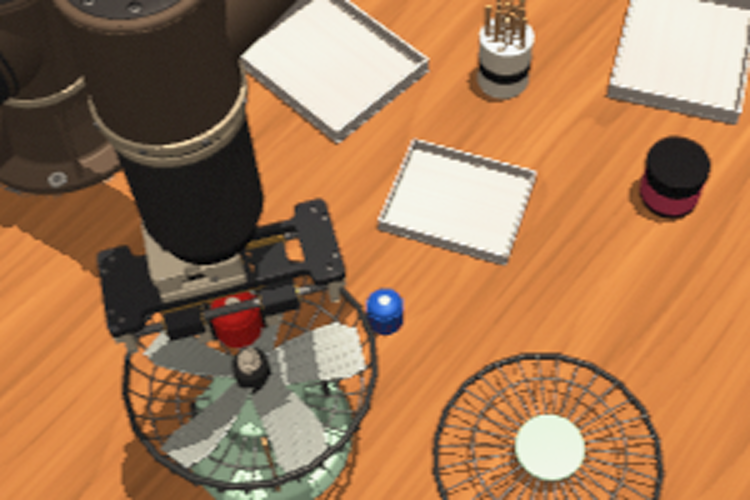

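The spinner (crop about (237,317)) is held clear of the bare stud (250,365). The tray is at crop (457,200), undisturbed.

```bash
python3 - <<'E'
from h import *
im=bot.get_image("scene")
print("stick",ray(im,362,150,60),"pink",ray(im,430,200,60))
f=im["frame"];hsv=cv2.cvtColor(f,cv2.COLOR_RGB2HSV)
mk=((hsv[...,1]<50)&(hsv[...,2]>150)).astype(np.uint8)
for q in cv2.findContours(mk,cv2.RETR_EXTERNAL,cv2.CHAIN_APPROX_NONE)[0]:
    if cv2.contourArea(q)>700 and abs(q.reshape(-1,2).mean(0)-[342,210]).max()<15:
        ap=cv2.approxPolyDP(q,5,True).reshape(-1,2);print(ap.tolist(),[ray(im,*p,3)[:2].round(0).tolist() for p in ap])
print([ [round(x) for x in proj(im,[480,205,3])]])
E
```

```text
stick [411.96413964 396.06125648  60.        ] pink [683.09994533 358.10573967  60.        ]
[[324, 189], [311, 217], [362, 232], [373, 201]] [[384.0, 233.0], [418.0, 126.0], [571.0, 177.0], [533.0, 289.0]]
[[343, 210]]
```

>>> move_arm --moves '[[[0,3,0],[0,0,0.12]],[[0,6,0],[0,0,0.24]],[[-0.2,9,0],[0,0,0.36]],[[-0.3,12,0],[0,0,0.48]],[[-0.5,15,0],[0,0,0.6]],[[-0.7,18,0],[0,0,0.72]],[[-0.9,21,0],[0,0,0.84]],[[-1.1,24,0],[0,0,0.96]],[[-1.3,26.5,0],[0,0,1.08]],[[-1.5,29,0],[0,0,1.2]]]'

```text
time_s: 17.6
tcp_pos: [483.3, 133.9, 249.4]
tcp_rot: [0.891, -3.011, 0.0]
wrist_force: [1.3, 0.2, -0.5]
width: 0.469
grasp_force: 25.0
```

>>> move_arm --moves '[[[-0.1,2,0],[0,0,0.12]],[[-0.2,4,0],[0,0,0.24]],[[-0.3,6,0],[0,0,0.36]],[[-0.4,7.2,0],[0,0,0.48]],[[-0.4,7.2,0],[0,0,0.6]],[[-0.4,7.2,0],[0,0,0.72]],[[-0.4,7.2,0],[0,0,0.84]],[[-0.4,7.2,0],[0,0,0.96]],[[-0.4,7.2,0],[0,0,1.08]],[[-0.4,7.2,0],[0,0,1.2]]]'

```text
time_s: 18.43
tcp_pos: [479.6, 204.3, 249.3]
tcp_rot: [2.435, -1.983, -0.001]
wrist_force: [-0.2, -0.2, -0.2]
width: 0.466
grasp_force: 25.0
```

```bash
python3 s.py 1; python3 -c "
from h import *
print(bot.get_obs()['tcp_rot'])"
```

```text
18.43 j6 -0.575 [479.61 204.33 249.26] F [-0.21 -0.23 -0.22] M [ 0.001  0.239 -0.005] 40.81 24.995634786318988
[ 2.43452182e+00 -1.98263308e+00 -8.71157366e-04]
```

>>> move_arm --moves '[[[0,0,-3],[0,0,0.06]],[[0,0,-6.5],[0,0,0.13]],[[0,0,-10],[0,0,0.13]],[[0,0,-13.5],[0,0,0.13]],[[0,0,-16.5],[0,0,0.13]],[[0,0,-19],[0,0,0.13]],[[0,0,-21],[0,0,0.13]],[[0,0,-22.4],[0,0,0.13]],[[0,0,-22.4],[0,0,0.13]],[[0,0,-22.4],[0,0,0.13]]]'

```text
time_s: 19.27
tcp_pos: [479.4, 203.8, 25.4]
tcp_rot: [2.552, -1.827, -0.001]
wrist_force: [-0.1, 0.6, -0.0]
width: 0.474
grasp_force: 25.0
```

>>> move_arm --moves '[[[0,0,-0.4],[0,0,0]],[[0,0,-0.8],[0,0,0]],[[0,0,-1.2],[0,0,0]],[[0,0,-1.4],[0,0,0]],[[0,0,-1.4],[0,0,0]]]'

```text
time_s: 19.68
tcp_pos: [480.0, 204.5, 12.3]
tcp_rot: [2.554, -1.829, -0.0]
wrist_force: [-1.0, 0.2, -0.2]
width: 0.47
grasp_force: 25.0
```

```bash
python3 s.py 1; python3 - <<'E'
from h import *
im=bot.get_image("scene");cv2.imwrite("pics/pl.png",cv2.resize(im["frame"][150:250,270:420,::-1],(750,500),interpolation=cv2.INTER_CUBIC))
E
```

```text
19.68 j6 -0.451 [480.02 204.5   12.33] F [-1.    0.15 -0.24] M [-0.002  0.113 -0.002] 41.18 24.99974526464939
```

View pics/pl.png

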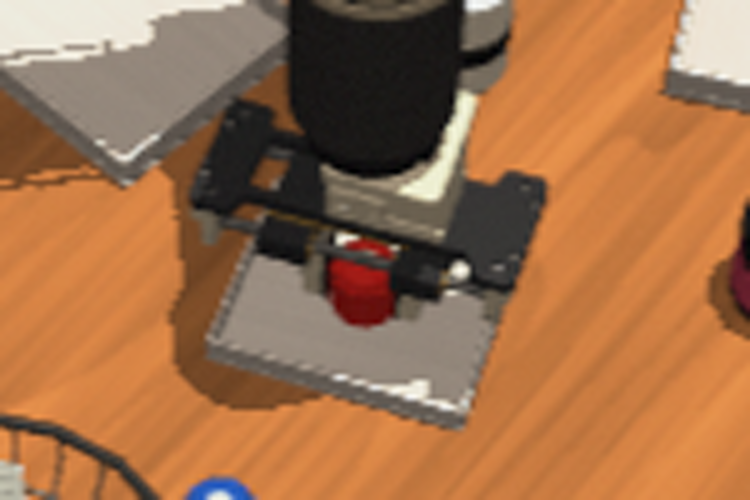

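The spinner (crop about (363,290)) is over the middle of the tray, just above the floor. I'll lower it by feel.

>>> move_arm --moves '[[[0,0,-0.1],[0,0,0]],[[0,0,-0.2],[0,0,0]],[[0,0,-0.3],[0,0,0]],[[0,0,-0.3],[0,0,0]]]'

```text
time_s: 20.07
tcp_pos: [480.1, 204.6, 9.3]
tcp_rot: [2.554, -1.829, -0.0]
wrist_force: [0.9, -0.1, -0.7]
width: 0.472
grasp_force: 25.0
```

>>> move_arm --moves '[[[0,0,-0.05],[0,0,0]],[[0,0,-0.1],[0,0,0]],[[0,0,-0.1],[0,0,0]]]'

```text
time_s: 20.32
tcp_pos: [480.1, 204.6, 8.4]
tcp_rot: [2.554, -1.829, -0.0]
wrist_force: [-0.3, -0.5, -0.6]
width: 0.47
grasp_force: 25.0
```

>>> move_arm --moves '[[[0,0,-0.05],[0,0,0]],[[0,0,-0.1],[0,0,0]],[[0,0,-0.1],[0,0,0]]]'

```text
time_s: 20.57
tcp_pos: [480.1, 204.5, 7.3]
tcp_rot: [2.554, -1.829, -0.0]
wrist_force: [-0.7, 0.5, -0.5]
width: 0.465
grasp_force: 25.0
```

>>> move_arm --moves '[[[0,0,-0.05],[0,0,0]],[[0,0,-0.1],[0,0,0]],[[0,0,-0.1],[0,0,0]]]'

```text
time_s: 20.82
tcp_pos: [480.2, 204.6, 7.0]
tcp_rot: [-2.554, 1.829, -0.0]
wrist_force: [-2.4, -0.6, 6.4]
width: 0.467
grasp_force: 25.0
```

```bash
python3 s.py 1
```

```text
20.82 j6 -0.451 [480.19 204.61   7.01] F [-2.38 -0.56  6.38] M [-0.185  0.991 -0.031] 40.94 25.000692028552294
```

Contact with the floor at TCP z of about 7, as expected. I'll open a little, then retreat straight up.

>>> move_arm --moves '[[[0,0,0.05],[0,0,0]],[[0,0,0.05],[0,0,0]],[[0,0,0.05],[0,0,0]],[[0,0,0.05],[0,0,0]],[[0,0,0.05],[0,0,0]],[[0,0,0.05],[0,0,0]]]' --fingers 5.6

```text
time_s: 21.32
tcp_pos: [480.1, 204.6, 6.9]
tcp_rot: [2.554, -1.829, -0.0]
wrist_force: [0.1, 0.9, 0.6]
width: 0.64
grasp_force: 0.0
```

>>> move_arm --moves '[[[0,0,0.5],[0,0,0]],[[0,0,1.5],[0,0,0]],[[0,0,3],[0,0,0]],[[0,0,5],[0,0,0]],[[0,0,7.5],[0,0,0]],[[0,0,10.5],[0,0,0]],[[0,0,14],[0,0,0]],[[0,0,18],[0,0,0]],[[0,0,20],[0,0,0]],[[0,0,20],[0,0,0]]]'

```text
time_s: 22.15
tcp_pos: [482.5, 206.0, 213.8]
tcp_rot: [-2.547, 1.822, -0.005]
wrist_force: [1.7, -0.1, -0.6]
width: 0.641
grasp_force: 0.0
```

```bash
python3 s.py 1; python3 - <<'E'
from h import *
im=bot.get_image("scene");cv2.imwrite("pics/end.png",cv2.resize(im["frame"][130:270,250:450,::-1],(750,525),interpolation=cv2.INTER_CUBIC))
E
```

```text
22.15 j6 -0.451 [482.46 206.01 213.79] F [ 1.65 -0.15 -0.56] M [0.055 0.045 0.043] 56.18 0.0
```

View pics/end.png

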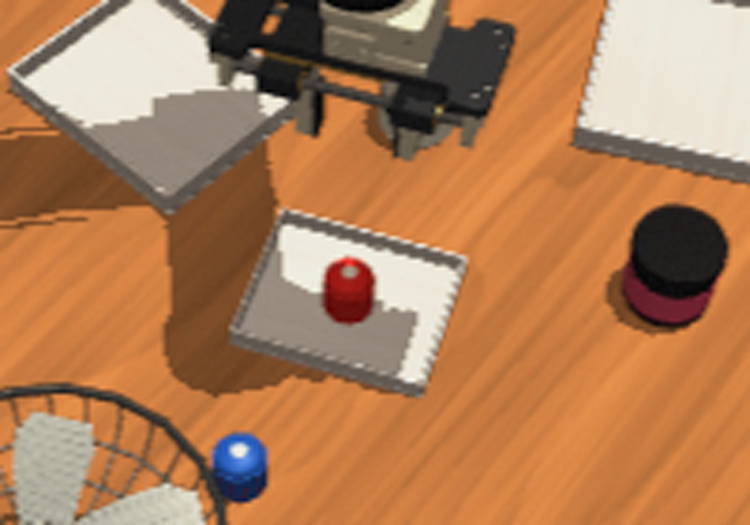

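The spinner stands upright in the middle of the tray (crop about (348,290)), and the gripper is well clear of it.

```bash
python3 -c "
from cell import bot
print(bot.sign_off())"
```

```text
the job is handed in; nothing more can be done
None
```

The spinner came off its thread and now stands open end down in the middle of the smallest tray, and the job was handed in at about 22 s of the 70 s allowed; the sign-off returned no verdict.

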